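# Couple the quick-release head onto the ball stand and latch it

## Robot

A 7-joint arm with a two-finger parallel gripper is mounted at the origin on a cart in front of the work surface, level with it; the furniture and walls round the work are solid. World frame = base frame: x ahead of the robot, y to its left, z up, the work surface at z = 0. Lengths are in m, angles in degrees, forces in N, time in s.
With the tool pointing down it reaches from about 0.425 to 0.875 m from the base axis. Payload 4.7 kg.
Tool frame: the origin (TCP) lies midway between the tips of the shut fingers; the grasp point (between the pads) lies 19 mm behind it; z points along the fingers, y is the line along which they close (so a half turn about z gives the same grasp; the last joint's range is limited). The gripper opens to 87 mm and grips with 3 to 60 N. Pads are 19 mm wide; open, the fingers measure 117 mm over their backs; the gripper's body (75 mm by 190 mm) begins 51 mm behind the grasp point.
Start: joints at [-74.421, 18.392, -4.016, 83.108, 1.295, 78.541, -3.26], TCP at [0.166, 0.629, 0.223] pointing down, gripper open.
Joint ranges: [-163.93, 163.93], [-17.29, 119.83], [-79.2, 71.16], [3.27, 140.29], [-89.18, 269.18], [5.43, 117.66], [-154.24, 154.24]. Speed limits (degrees/s): [147.25, 147.25, 180, 180, 180, 180, 180].

## Interface

Orientations are given as [roll, pitch, yaw] about the fixed x, y, z axes, in that order (R = Rz(yaw) Ry(pitch) Rx(roll)).
In Python, from cell import env, viewer, boxes_of, masks_of gives the robot as it stands. The module is installed in compiled form; this text tells all that it offers.
- The arm moves only by the tool apply_moves, never from a script. Its argument "moves" is a list of rows, each a list of 7 numbers: the shift along the tool's x, y, z scaled (see below), then the turn, a rotation vector about the tool's x, y, z scaled (see below), then the opening, from 0 (shut) to 1 (fully open). A call has 1 to 20 rows; each row is the pose to reach, as a shift and turn from the pose commanded when the call began, along the tool's axes at that moment; what a row does not reach only later rows make up. The controller multiplies each number of a shift by 0.2 m and each number of a turn by 1.5 rad. A row lasts 1/10 s, in which the tool goes at most 50 mm and 8.59 degrees, less where a joint would pass 70% of its speed; a pose out of reach is approached as far as the arm can. A call with a number of a shift or a turn outside -1 to 1 is refused whole. A call with a gripper value outside its range is refused whole. The fingers move at their own pace and stop on an object; "grip_force" is the grip in N (left out, the last holds). Time passes only in rows, so rows that repeat a pose let the fingers close. It gives the time, the measured TCP pose, the force, the opening and the grip force at its end, in the units of the state.
- env.get_obs(): the state, without advancing time (a new reading comes with each control period).
- viewer.read_camera(name): name is "side" or "top" or "wrist"; returns the picture (400x640x3 uint8, red, green, blue); there is no depth.
- viewer.get_calibration(name): a dict with "fov_y" (degrees; the focal length in pixels is half the picture's height over the tangent of half this angle, whatever the lens; pixels are square), "cx", "cy" (the principal point, pixels), "position" and "orientation" of the camera in the world. Camera axes: x right, y up, looking along -z (the intrinsics and any distortion apply to the point x, -y, -z); pixel columns grow to the right and rows downward; lengths in m; the calibration is good to about 2 mm. A picture is of the moment at which its call begins: read the wrist's pose just before it. get_calibration takes no time and is no camera call; for the wrist camera it gives the pose at the moment of the call.
- env.sign_off(): hands the job in; it is judged then, once.
Trained networks look in the newest picture that a camera, given by its name, has taken for a name from the list of things; names that differ only in an ending like _2 or _b are one class to them, and where a whole thing is asked for, a point or a joint stands for the part that bears it (a point fixed in the world has none). Each returns a list of dicts, best first, with "conf" (0 to 1); they miss things now and then, are a little off and sometimes report something else, mostly with a low value. They report only what shows in the picture. A call takes as long as a camera call. They do not tell look-alikes from the thing itself.
- boxes_of(camera, target): "location" ([column, row] in pixels, amid what is visible of it).
- masks_of(camera, target): "pixels" (400x640 bool, what is visible of it) and "location" ([column, row] in pixels, amid what is visible of it).
The state is a dict: "time_s": time; "qpos": joint angles; "joint_velocities": joint speeds; "effort": joint torques, N m; "tool_pos": TCP position; "tool_rot": TCP orientation; "force": force on the tool from outside, world axes, zero at the start; "wrist_torque": the same for the moment, N m; "grip_width": finger opening in m; "grasp_force": force on a finger pad.
Only numpy, scipy, OpenCV 4.12 (cv2) and the standard library are available. Lean on these libraries where they do the work, as an engineer would, in place of code of your own. Each camera call takes 0.05 s, during which the arm holds its last target. There are 200 camera calls.

## Task

Lower the loose quick-release head onto the stand so that its socket takes the ball, and press it down, gently but firmly, until it clicks fully home with its underside flush on the stand's round table and its latch lever still up. Only then let go and press the latch lever all the way down, and leave the head latched on the stand. Never push so hard that the table sinks on its overload spring, and leave the timer, the beaker and the tin alone.

Things in the scene. Friction and masses are not known exactly. Their poses are not given: they have to be found in the camera images.
- coupler: Loose quick-release head, 0.26 to 0.42 kg, upright on the worktop. Origin: centre of its flat underside, on the socket's axis; z up. Aluminium ring housing, radius 34 mm, z 0 to 24 mm; heel 30 mm wide, 12 high out to x = -58; neck, radius 18 mm, to z 36; dark grip block, z 36 to 75. Latch lever on the -x side, a rod boss (radius 9, axis z 60, to x = 30 mm) on the +x side.
- grip (a point): Centre of the head's grip block, 58 mm above the underside on the socket's axis. Block 30 mm (x) by 28 mm (y), to be held by its two flat grooved y faces.
- socket (a point): Centre of the socket's mouth, in the underside (the head's origin). Round bore, 26.4 mm diameter, 30 mm deep. Three spring plungers 14.5 mm up the bore stop the ball with the head still about 11 mm too high; pressing past them takes a total downward force of some 9 to 15 N, weight included, up to the last 2 mm. Then it lands hard on the table. Keep the push under 20 N.
- stand: Stand, bolted down: grey foot 140 x 120 x 12 mm, collar, steel column, round flat table (radius 60 mm) with a 24 mm steel ball on a 9 mm neck. Origin: centre of the foot's underside; table and ball lie on the vertical axis through it. The ball's centre is 17 mm, its top 29 mm above the table.
- collar_top (a point): Top of the stand's collar, 46 mm above the worktop on the stand's axis. Out of it rises the telescopic column: the table's top, on which the head must land, is 62 to 98 mm above the worktop, set differently every time and not measured, so it must be felt for. The head may face any way round.
- latch_lever (a joint): Lever angle, rad: 0 = fully up (starts open, at 0.12 to 0.22), 0.75 = fully down (latched, its tongue under the ball). Friction hinge: stays where left, needs 2 to 8 N at the smooth pad (least when pushed along its arc) and has a hard stop. Hinge axis parallel to the head's y through (-20, 0, 29) mm of the head. If the head is not home, the ball blocks the tongue and the lever stops short.
- lever_pad (a point): Centre of the upper face of the black finger pad (24 x 24 x 8 mm) at the lever's end. In the head's frame: (-20 - 38 cos a + 4 sin a, 0, 29 + 38 sin a + 4 cos a) mm, with a = 0.90 - lever angle; that is (-41, 0, 61) with the lever up, (-57, 0, 39) with it down: it swings outward and down; raised, its face looks up and inward.
- seat_pin (a joint): Rise, in m, of the steel indicator pin (6 mm diameter) out of the top of the grip block: 0 = socket empty (pin 1.5 mm proud), 0.005 = ball fully home. Lifted by the ball; it resists with its own weight only.
- timer: White digital timer, 62 x 62 x 19 mm, a bystander. Origin: centre of its underside.
- beaker_50: Small glass beaker, 47 mm wide, 59 mm high, a bystander. Origin: centre of its underside.
- sample_tin_1: Round lidded tin, 58 mm wide, 34 mm high, a bystander. Origin: centre of its underside.
- overload (a joint): Sink, in m, of the stand's table and ball on the overload spring in the column: 0 = normal. The spring is preloaded: the table stands firm up to a downward push of 25 N, head's weight included, then yields by 1 mm for each further 3 N (8 mm at most) and comes back. A sink of more than 1 mm means the head or its lever was forced.
There are look-alikes about, which are no part of the job. Leave any green look-alike of the coupler alone.

How it is judged:
By the outcome, as a careful person would: the job done as asked, in the order asked, and still so for the second after the job is handed in, with the robot touching nothing.
It also fails if it takes over 64 s, if anything falls off the work surface, if the arm or the gripper's body presses on something with over 40 N, if the wrist force passes 120 N, or if a joint passes its speed limit or range.

## Working session

There is one attempt and no reset: what is moved stays moved. The work goes in short steps, Python scripts to look and compute and a tool call to move; the robot and the scene stay as the last step left them, time stands still between calls to the robot, and variables do not carry over. Pictures are saved under pics/ and viewed, at most 11 in all, crops included, and the job is handed in when it is done.

Besides the shell and the picture viewer there is one more tool, called after "Call:" by a JSON object that holds its "method" and its "body", one argument or row to a line. apply_moves: Moves the arm, as the interface text tells. Shifts and turns lie within -1 to 1; 1 stands for 0.2 m of shift or 1.5 rad of turn. Its arguments: {"type":"object","properties":{"moves":{"type":"array","items":{"type":"array","items":{"type":"number","minimum":-1,"maximum":1}}},"grip_force":{"type":"number"}},"required":["moves"]}

```bash
mkdir -p pics; cat > h.py <<'E'
import numpy as np, cv2
from scipy.spatial.transform import Rotation as R
from cell import env, viewer, boxes_of, masks_of
def snap(c,f=None):
    im=viewer.read_camera(c)
    if f: cv2.imwrite('pics/'+f,im[:,:,::-1])
    return im
E
python3 - <<'E'
from h import *
for c in ['side','top']:
    snap(c,c+'0.png'); print(c,viewer.get_calibration(c))
    for t in ['coupler','grip','lever_pad','stand','timer','beaker_50','sample_tin_1']:
        print(t,[(np.round(d['location']),round(d['conf'],2)) for d in boxes_of(c,t)][:3])
print(viewer.get_calibration('wrist')); print(env.get_obs())
a=[cv2.imread(f'pics/{c}0.png') for c in ('side','top')]
cv2.imwrite('pics/both.png',np.vstack([cv2.resize(x,(480,300)) for x in a]))
E
```

```text
side {'fov_y': 46.07681641781393, 'cx': 318.966504484282, 'cy': 195.60007590606972, 'position': array([ 0.16334188, -0.96987953,  0.83199713]), 'orientation': array([ 54.48663598,   0.53268049, -23.77323995])}
coupler [(array([283., 187.]), 0.93)]
grip [(array([253., 206.]), 0.79), (array([288., 189.]), 0.56), (array([336., 232.]), 0.49)]
lever_pad [(array([271., 183.]), 0.51), (array([344., 189.]), 0.41), (array([265., 206.]), 0.36)]
stand [(array([335., 232.]), 0.69), (array([285., 188.]), 0.6)]
timer [(array([242., 184.]), 0.72)]
beaker_50 [(array([344., 191.]), 0.73)]
sample_tin_1 [(array([317., 305.]), 0.88)]
top {'fov_y': 57.27002653542892, 'cx': 312.2786298033871, 'cy': 197.93781122940754, 'position': array([ 0.50389104, -0.04303434,  0.93874197]), 'orientation': array([  3.80954253,   1.58519371, -89.78193579])}
coupler [(array([274., 253.]), 0.96), (array([246., 211.]), 0.86), (array([353., 192.]), 0.34)]
grip [(array([245., 210.]), 0.65), (array([277., 253.]), 0.65)]
lever_pad [(array([238., 221.]), 0.63)]
stand [(array([350., 192.]), 0.89)]
timer [(array([199., 253.]), 0.9
[... 310 characters left out ...]
0.8, 'qpos': array([-74.42079231,  18.38929928,  -4.0148676 ,  83.10747365,
         1.29426213,  78.54266983,  -3.26230489]), 'joint_velocities': array([ 0.00841887,  0.07884781, -0.07041103,  0.0265789 , -0.02725307,
       -0.00447919, -0.00111603]), 'effort': array([ 1.33040558e-03, -4.91036367e+01, -4.02103476e-01, -3.12748432e+01,
       -6.37091696e-02,  3.32842825e-02,  8.37352928e-06]), 'tool_pos': array([0.16576574, 0.62851915, 0.2226168 ]), 'tool_rot': array([1.79994354e+02, 2.53023567e-03, 1.65225966e+02]), 'force': array([-0.05617774,  0.48374884, -0.18437377]), 'wrist_torque': array([ 0.00975148,  0.01169856, -0.0060331 ]), 'grasp_force': 0.0, 'grip_width': 0.08709997977928799}
```

View pics/top0.png

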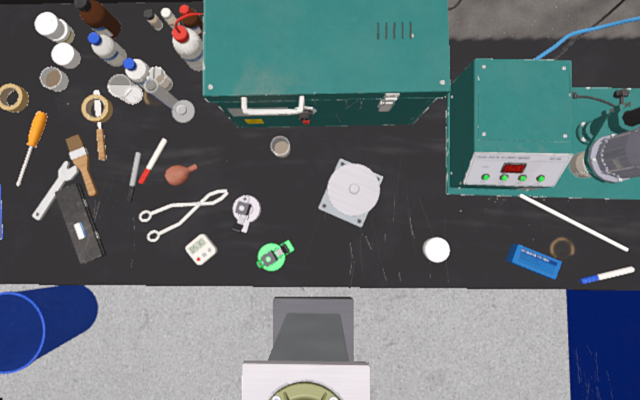

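View pics/side0.png

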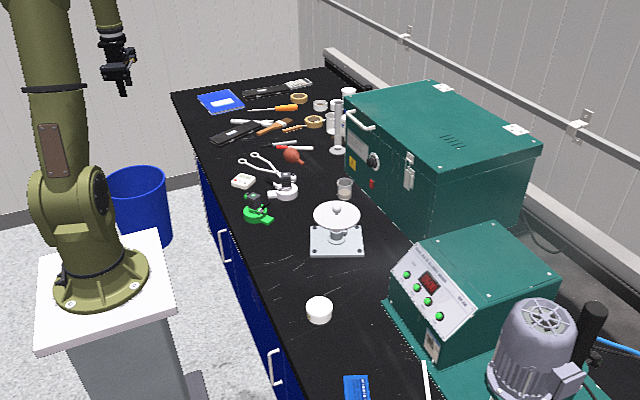

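The silver head is at top (246,211) / side (285,187), with its heel and lever towards the robot. The green look-alike is at top (275,256) and the stand at top (351,191). Next I triangulate and look closer.

```bash
cat >> h.py <<'E'
def ray(cal,px):
    f=200/np.tan(np.radians(cal['fov_y']/2))
    d=np.array([(px[0]-cal['cx'])/f,-(px[1]-cal['cy'])/f,-1.])
    return np.array(cal['position']),R.from_euler('xyz',cal['orientation'],degrees=True).apply(d)
def at_z(cal,px,z):
    p,d=ray(cal,px); return p+d*(z-p[2])/d[2]
def tri(rays):
    A=np.zeros((3,3));b=np.zeros(3)
    for p,d in rays:
        d=d/np.linalg.norm(d);M=np.eye(3)-np.outer(d,d);A+=M;b+=M@p
    x=np.linalg.solve(A,b)
    return x,[np.linalg.norm(np.cross(x-p,d/np.linalg.norm(d))) for p,d in rays]
def proj(cal,X):
    f=200/np.tan(np.radians(cal['fov_y']/2))
    v=R.from_euler('xyz',cal['orientation'],degrees=True).inv().apply(np.atleast_2d(X)-cal['position'])
    return np.c_[cal['cx']-f*v[:,0]/v[:,2],cal['cy']+f*v[:,1]/v[:,2]]
E
python3 - <<'E'
from h import *
T=viewer.get_calibration('top');S=viewer.get_calibration('side')
a=snap('top');b=snap('side')
for nm,p,q in [('grip',(246,208),(288,180)),('ball',(354,188.5),(337,209.5))]:
    print(nm,tri([ray(T,p),ray(S,q)]))
for nm,p,z in [('timer',(201,250),.019),('beaker',(280,146),.059),('tin',(437,250),.034),('green',(274,256),.05),('silver',(246,208),.05),('heel',(240,230),.012),('foot',(351,193),.01)]: print(nm,at_z(T,p,z))
c=np.vstack([cv2.resize(a[160:280,180:400],None,fx=2.5,fy=2.5,interpolation=2),cv2.resize(b[150:270,220:440],None,fx=2.5,fy=2.5,interpolation=2)])
cv2.imwrite('pics/c1.png',c[:,:,::-1]); print(c.shape)
E
```

```text
grip (array([0.54065585, 0.14120647, 0.05585951]), [np.float64(0.0030030159669143437), np.float64(0.0030030159669140436)])
ball (array([ 0.58161518, -0.1147717 ,  0.10931354]), [np.float64(0.0009946744625255858), np.float64(0.0009946744625257443)])
timer [0.43329244 0.26210907 0.019     ]
beaker [0.6890945  0.06070863 0.059     ]
tin [ 0.43784399 -0.32149591  0.034     ]
green [0.42233771 0.07369618 0.05      ]
silver [0.53807076 0.14350039 0.05      ]
heel [0.48368529 0.16588589 0.012     ]
foot [ 0.57840638 -0.11532082  0.01      ]
(600, 550, 3)
```

View pics/c1.png

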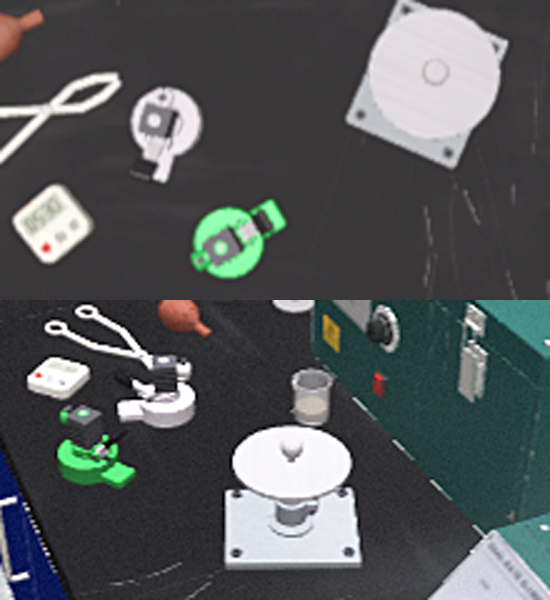

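Call:
{"method": "apply_moves", "body": {
  "moves": [
    [-0.15, -0.12, 0, 0, 0, 0, 1],
    [-0.3, -0.23, 0, 0, 0, 0, 1],
    [-0.5, -0.39, 0, 0, 0, 0, 1],
    [-0.7, -0.54, 0, 0, 0, 0, 1],
    [-0.85, -0.66, 0, 0, 0, 0, 1],
    [-0.85, -0.66, 0, 0, 0, 0, 1]
  ]
}}

```text
time_s: 1.5
tool_pos: [0.3022, 0.4522, 0.2232]
tool_rot: [-180.0, 0.2, 164.6]
force: [1.6, 0.4, -0.5]
grip_width: 0.0865
grasp_force: 0.0
```

Call:
{"method": "apply_moves", "body": {
  "moves": [
    [-0.2, -0.16, 0, 0, 0, 0, 1],
    [-0.4, -0.31, 0, 0, 0, 0, 1],
    [-0.6, -0.47, 0, 0, 0, 0, 1],
    [-0.8, -0.62, 0, 0, 0, 0, 1],
    [-0.8, -0.62, 0, 0, 0, 0, 1]
  ]
}}

```text
time_s: 2.0
tool_pos: [0.4243, 0.2905, 0.2231]
tool_rot: [-179.9, 0.2, 164.6]
force: [-0.5, 0.3, 0.0]
grip_width: 0.0868
grasp_force: 0.0
```

Call:
{"method": "apply_moves", "body": {
  "moves": [
    [-0.2, -0.16, 0, 0, 0, 0, 1],
    [-0.4, -0.31, 0, 0, 0, 0, 1],
    [-0.6, -0.47, 0, 0, 0, 0, 1],
    [-0.75, -0.58, 0, 0, 0, 0, 1],
    [-0.77, -0.6, 0, 0, 0, 0, 1],
    [-0.77, -0.6, 0, 0, 0, 0, 1]
  ]
}}

```text
time_s: 2.6
tool_pos: [0.5383, 0.1413, 0.2224]
tool_rot: [180.0, -0.0, 165.1]
force: [-1.4, 0.1, 0.5]
grip_width: 0.0872
grasp_force: 0.0
```

```bash
python3 - <<'E'
from h import *
im=snap('wrist','w1.png'); C=viewer.get_calibration('wrist'); print(C, env.get_obs()['tool_pos'])
for t in ['coupler','grip','lever_pad','seat_pin']:
    print(t,[(np.round(d['location'],1),round(d['conf'],2)) for d in boxes_of('wrist',t)][:3])
np.save('c1.npy',C,allow_pickle=True)
E
```

```text
{'fov_y': 65.60339596160398, 'cx': 321.8870729786354, 'cy': 201.96688404826472, 'position': array([0.45735474, 0.16399402, 0.38409273]), 'orientation': array([-1.73747652e+01, -6.32503770e-02,  7.53119788e+01])} [0.53743073 0.14304833 0.22236402]
coupler [(array([327.9, 166. ]), 0.93), (array([237. ,  93.1]), 0.8)]
grip [(array([238.2,  92.2]), 0.82), (array([330., 172.]), 0.56)]
lever_pad [(array([211.7, 113.9]), 0.94), (array([329.8, 139.9]), 0.67), (array([291.9, 320.1]), 0.26)]
seat_pin []
```

View pics/w1.png

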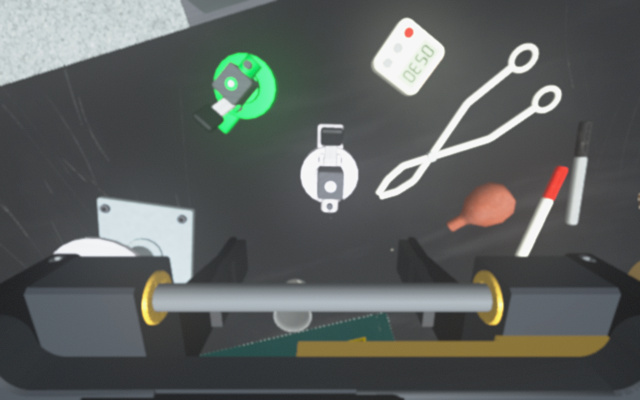

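Head at wrist (329,176), pin at (330,186), boss at (330,207), lever pad at (331,133): almost aligned with the tool. I measure the pin and ring from here and from the side.

```bash
python3 - <<'E'
from h import *
C=np.load('c1.npy',allow_pickle=True).item();T=viewer.get_calibration('top')
print('pin wrist+top',tri([ray(C,(330.5,186)),ray(T,(241.2,208.4))]))
for n,p,z in [('pin',(330.5,186),.0765),('ring',(329,176),.024),('pad',(331.5,134),.06),('boss',(329.5,208),.069)]: print(n,at_z(C,p,z))
b=cv2.imread('pics/w1.png')[110:220,280:380]
cv2.imwrite('pics/w1c.png',cv2.resize(b,None,fx=5.4,fy=5.4,interpolation=2))
E
```

```text
pin wrist+top (array([0.53722017, 0.15177856, 0.06908983]), [np.float64(0.0011466535189526624), np.float64(0.0011466535189525882)])
pin [0.5362334  0.15277065 0.0765    ]
ring [0.53740027 0.15213601 0.024     ]
pad [0.48748509 0.16664392 0.06      ]
boss [0.56142775 0.14549856 0.069     ]
```

View pics/w1c.png

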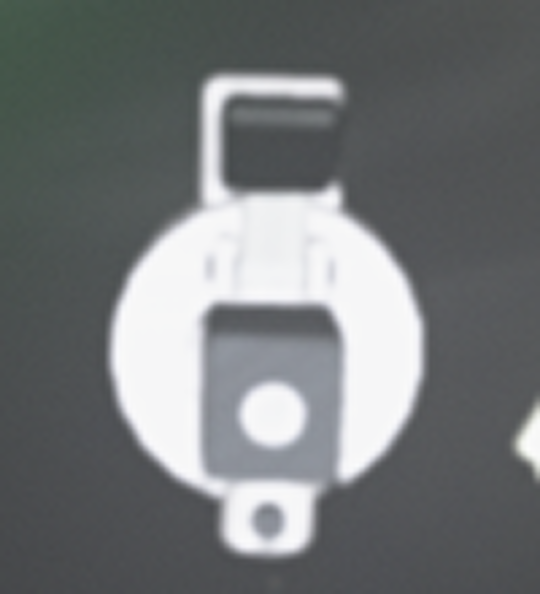

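Pin at full-frame (330.5,186.5) and ring centre (329.3,175) agree on the axis at (0.537,0.152), yaw about -16°. I descend part way for a second view.

Call:
{"method": "apply_moves", "body": {
  "moves": [
    [0.01, 0.045, 0.15, 0, 0, 0, 1],
    [0.01, 0.045, 0.3, 0, 0, 0, 1],
    [0.01, 0.045, 0.4, 0, 0, 0, 1],
    [0.01, 0.045, 0.45, 0, 0, 0.012, 1],
    [0.01, 0.045, 0.45, 0, 0, 0.012, 1]
  ]
}}

```text
time_s: 3.35
tool_pos: [0.537, 0.1514, 0.1314]
tool_rot: [-179.9, -0.1, 164.2]
force: [1.2, -0.4, 0.6]
grip_width: 0.087
grasp_force: 0.0
```

```bash
python3 - <<'E'
from h import *
o=env.get_obs();im=snap('wrist','w2.png'); C=viewer.get_calibration('wrist'); print(o['tool_pos'],o['tool_rot'],o['force'])
for t in ['grip','lever_pad','coupler']:
    print(t,[(np.round(d['location'],1),round(d['conf'],2)) for d in boxes_of('wrist',t)][:3])
np.save('c2.npy',C,allow_pickle=True)
A=np.array([.5367,.1522,0]);Rz=R.from_euler('z',-16,degrees=True)
P=A+Rz.apply([[0,0,.0765],[.021,0,.069],[-.038,0,.061],[15e-3,14e-3,.075],[15e-3,-14e-3,.075]])
px=proj(C,P);print(px.round(1))
for p in px: cv2.circle(im,tuple(int(round(v)) for v in p),1,(255,0,0),-1)
c=im[60:300,200:460]; cv2.imwrite('pics/w2c.png',cv2.resize(c,None,fx=2.5,fy=2.5,interpolation=2)[:,:,::-1])
E
```

```text
[0.5370435  0.15138025 0.13141353] [-1.79923290e+02 -1.15745390e-01  1.64238584e+02] [ 1.23344588 -0.38042119  0.63915315]
grip [(array([193.1,  94.4]), 0.98), (array([320.5, 195.1]), 0.81)]
lever_pad [(array([322.5, 155.8]), 0.84), (array([158.3, 125.6]), 0.64)]
coupler [(array([318.1, 193.7]), 0.97), (array([196.6,  94.7]), 0.91)]
[[322.2 218.6]
 [322.  240.2]
 [322.4 164.5]
 [340.3 236.4]
 [303.8 236.2]]
```

View pics/w2c.png

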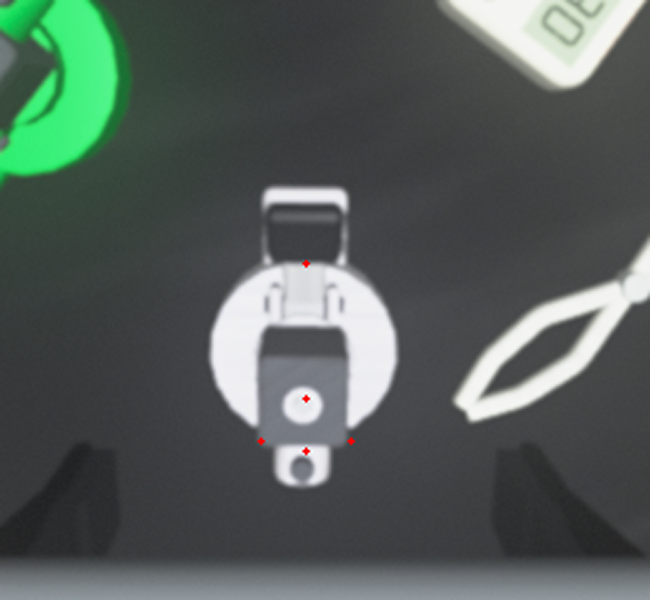

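The prediction lies within 2 mm of the picture (pin seen at full-frame (321,222), block corners at (303–339,238)), so height and axis agree. Going down to grasp.

Call:
{"method": "apply_moves", "body": {
  "moves": [
    [-0.005, -0.003, 0.15, 0, 0, 0, 1],
    [-0.005, -0.003, 0.3, 0, 0, 0, 1],
    [-0.005, -0.003, 0.4, 0, 0, 0, 1],
    [-0.005, -0.003, 0.45, 0, 0, 0, 1],
    [-0.005, -0.003, 0.455, 0, 0, 0, 1],
    [-0.005, -0.003, 0.455, 0, 0, 0, 1]
  ]
}}

```text
time_s: 4.15
tool_pos: [0.54, 0.1502, 0.0427]
tool_rot: [179.9, 0.1, 164.2]
force: [0.9, 0.4, 0.1]
grip_width: 0.0871
grasp_force: 0.0
```

Call:
{"method": "apply_moves", "body": {
  "grip_force": 45,
  "moves": [
    [0, 0, 0, 0, 0, 0, 0.3],
    [0, 0, 0, 0, 0, 0, 0.3],
    [0, 0, 0, 0, 0, 0, 0.3],
    [0, 0, 0, 0, 0, 0, 0],
    [0, 0, 0, 0, 0, 0, 0],
    [0, 0, 0, 0, 0, 0, 0],
    [0, 0, 0, 0, 0, 0, 0],
    [0, 0, 0, 0, 0, 0, 0]
  ]
}}

```text
time_s: 4.95
tool_pos: [0.539, 0.1499, 0.0415]
tool_rot: [-180.0, -0.0, 164.2]
force: [-0.2, 0.2, 0.1]
grip_width: 0.031
grasp_force: 0.0
```

Call:
{"method": "apply_moves", "body": {
  "moves": [
    [0, 0, 0, 0, 0, 0, 0],
    [0, 0, 0, 0, 0, 0, 0],
    [0, 0, 0, 0, 0, 0, 0],
    [0, 0, 0, 0, 0, 0, 0]
  ]
}}

```text
time_s: 5.35
tool_pos: [0.539, 0.1499, 0.0415]
tool_rot: [-180.0, 0.0, 164.2]
force: [0.2, -0.1, -0.2]
grip_width: 0.0278
grasp_force: 45.0
```

Call:
{"method": "apply_moves", "body": {
  "moves": [
    [0, 0, -0.05, 0, 0, 0, 0],
    [0, 0, -0.15, 0, 0, 0, 0],
    [0, 0, -0.35, 0, 0, 0, 0],
    [0, 0, -0.55, 0, 0, 0, 0],
    [0, 0, -0.75, 0, 0, 0, 0],
    [0, 0, -0.85, 0, 0, 0, 0],
    [0, 0, -0.85, 0, 0, 0, 0],
    [0, 0, -0.85, 0, 0, 0, 0]
  ]
}}

```text
time_s: 6.15
tool_pos: [0.5384, 0.1497, 0.2108]
tool_rot: [-180.0, -0.1, 164.2]
force: [-0.8, 0.9, -4.5]
grip_width: 0.028
grasp_force: 45.0
```

```bash
python3 - <<'E'
from h import *
f=[]
for i in range(4): snap('wrist','w3.png');o=env.get_obs();f.append(o['force'])
C=viewer.get_calibration('wrist');np.save('c3.npy',C,allow_pickle=True)
print(np.mean(f,0),o['tool_pos'],o['tool_rot'],o['wrist_torque'],o['qpos'],o['grip_width'])
p=(np.array(o['tool_pos'])[:2]);d=np.array([.5816,-.1148])-p;a=np.radians(o['tool_rot'][2])
print(d,d@[np.cos(a),np.sin(a)],d@[np.sin(a),-np.cos(a)])
for t in ['stand','collar_top','grip','coupler']:
    print(t,[(np.round(q['location'],1),round(q['conf'],2)) for q in boxes_of('wrist',t)][:3])
E
```

```text
[ 0.27357795  0.20583735 -4.01376313] [0.5379026  0.14957404 0.20950136] [-1.79864824e+02 -1.60200116e-01  1.64197823e+02] [-0.02745601  0.00049506  0.01272704] [-38.730829     7.80775156  22.51057059  98.09411732  -3.05779593
  74.91488126  58.59690243] 0.02767573079764514
[ 0.0436974  -0.26437404] -0.1140394664351635 -0.24248318249764877
stand [(array([127.8, 248.4]), 0.82)]
collar_top [(array([124.7, 248.7]), 0.77)]
grip [(array([323.8, 222.2]), 0.94), (array([226.5,  96.9]), 0.6), (array([295.1, 332.1]), 0.57)]
coupler [(array([227.9,  97.3]), 0.62), (array([322.4, 218.9]), 0.6)]
```

The head is held, weighing about 4 N. I move it towards the stand and measure the ball with the wrist camera from two places, with the held pin in the same picture.

Call:
{"method": "apply_moves", "body": {
  "moves": [
    [-0.06, -0.1, 0, 0, 0, 0, 0],
    [-0.16, -0.27, 0, 0, 0, 0, 0],
    [-0.28, -0.47, 0, 0, 0, 0, 0],
    [-0.39, -0.65, 0, 0, 0, 0, 0],
    [-0.44, -0.72, 0, 0, 0, 0, 0],
    [-0.46, -0.75, 0, 0, 0, 0, 0],
    [-0.46, -0.75, 0, 0, 0, 0, 0],
    [-0.46, -0.75, 0, 0, 0, 0, 0],
    [-0.46, -0.75, 0, 0, 0, 0, 0]
  ]
}}

```text
time_s: 7.45
tool_pos: [0.5865, -0.017, 0.2114]
tool_rot: [179.9, -0.0, 164.4]
force: [-0.2, 0.3, -3.9]
grip_width: 0.0275
grasp_force: 45.0
```

```bash
python3 - <<'E'
from h import *
o=env.get_obs();im=snap('wrist','v1.png');C=viewer.get_calibration('wrist');np.save('v1.npy',C,allow_pickle=True)
print(o['tool_pos'],o['tool_rot'],o['joint_velocities'].round(2)); print(proj(C,[[.5816,-.1148,.109]]))
E
```

```text
[ 0.58653607 -0.0170352   0.211365  ] [ 1.79948816e+02 -4.07523040e-02  1.64384719e+02] [-0.02 -0.1   0.27  0.    0.28 -0.17  0.15]
[[217.22810621 224.50919427]]
```

Call:
{"method": "apply_moves", "body": {
  "moves": [
    [-0.02, -0.05, 0, 0, 0, 0, 0],
    [-0.07, -0.15, 0, 0, 0, 0, 0],
    [-0.14, -0.3, 0, 0, 0, 0, 0],
    [-0.19, -0.41, 0, 0, 0, 0, 0],
    [-0.2, -0.44, 0, 0, 0, 0, 0],
    [-0.2, -0.44, 0, 0, 0, 0, 0],
    [-0.2, -0.44, 0, 0, 0, 0, 0],
    [-0.2, -0.44, 0, 0, 0, 0, 0]
  ]
}}

```text
time_s: 8.3
tool_pos: [0.6014, -0.1131, 0.2115]
tool_rot: [179.9, -0.0, 164.3]
force: [-0.9, -0.9, -3.8]
grip_width: 0.0276
grasp_force: 45.0
```

```bash
python3 - <<'E'
from h import *
o=env.get_obs();im=snap('wrist','v2.png');C=viewer.get_calibration('wrist');np.save('v2.npy',C,allow_pickle=True)
print(o['tool_pos'],o['tool_rot'],o['joint_velocities'].round(2)); print(proj(C,[[.5816,-.1148,.109]]))
a=cv2.imread('pics/v1.png')
cv2.imwrite('pics/v12.png',np.vstack([a[100:300,120:440],im[60:260,160:480,::-1]]).repeat(1,0))
c=cv2.imread('pics/v12.png');cv2.imwrite('pics/v12.png',cv2.resize(c,None,fx=1.5,fy=1.5,interpolation=2))
E
```

```text
[ 0.60141873 -0.11305272  0.21145262] [ 1.79937565e+02 -2.39570736e-02  1.64343732e+02] [-0.3  -0.05  0.17  0.04  0.2  -0.04  0.05]
[[313.67408542 181.68175707]]
```

View pics/v12.png

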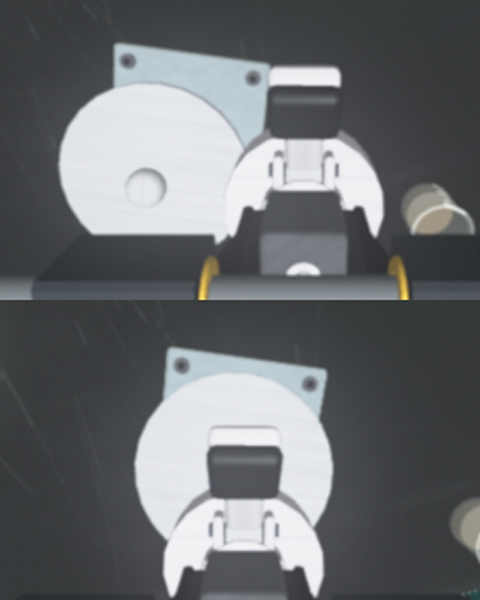

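In view 1 the ball is at (216.7,224.7), and my prediction was (217.2,224.5). View 2 hides the ball but shows the table's rim. I fit the table disc and the held head's edges to get the final offset.

```bash
cat > fit.py <<'E'
from h import *
from scipy.optimize import least_squares
I={k:cv2.GaussianBlur(cv2.imread(f'pics/{k}.png')[:,:,2],(3,3),0).astype(float) for k in('v1','v2')}
C={k:np.load(k+'.npy',allow_pickle=True).item() for k in I}
def disc(x,y,z,r,t): return np.c_[x+r*np.cos(t),y+r*np.sin(t),0*t+z]
t=np.radians(np.arange(0,360,4)); p0=[.5816,-.1148,.092]; obs=[]
from scipy.ndimage import map_coordinates
for it in range(2):
  obs=[]
  for k in I:
    a=proj(C[k],disc(*p0,.060,t)); b=proj(C[k],disc(*p0,.061,t))
    for i in range(len(t)):
        n=(b[i]-a[i])/np.linalg.norm(b[i]-a[i]); s=np.arange(-5,5.1,.25)
        q=a[i]+s[:,None]*n
        if q[:,1].max()>(225 if k=='v1' else 215) or q[:,0].min()<5: continue
        if k=='v1' and q[:,0].max()>262: continue
        if k=='v2' and q[:,1].max()>160 and False: continue
        v=map_coordinates(I[k],[q[:,1],q[:,0]],order=1);g=-np.gradient(v)
        j=g.argmax()
        if g[j]>4 and v[:6].min()>150 and v[-3:].max()<v[:6].mean()-25: obs.append((k,t[i],q[j]))
  def res(p,full=False):
    out=[]
    for k,tt,q in obs:
        m=proj(C[k],disc(*p,.060,np.array([tt-.005,tt,tt+.005])));d=m[2]-m[0];d/=np.linalg.norm(d)
        out.append(np.cross(d,q-m[1]))
    return np.array(out)
  s=least_squares(res,p0,loss='soft_l1');p0=s.x
print('disc',p0,len(obs),np.abs(s.fun).mean(),np.median(s.fun),[sum(o[0]==k for o in obs) for k in I])
print('ball at table+17: ',proj(C['v1'],[[p0[0],p0[1],p0[2]+.017]]),at_z(C['v1'],(216.7,224.7),p0[2]+.017))
E
python3 fit.py; python3 - <<'E'
from fit import *
tp={'v1':([.58653607,-.0170352,.211365],164.38),'v2':([.60141873,-.11305272,.21145262],164.34)}
for k in I:
    T,y=tp[k];B=np.array(T)-[0,0,.0415];Rz=R.from_euler('z',y-180,degrees=True)
    pts=B+Rz.apply(np.array([[-58,0,0],[-58,0,12],[-15,0,75],[-58,15,0],[-58,-15,0],[-15,14,75],[-15,-14,75],[0,34,12],[0,-34,12],[-52,0,0]])/1000)
    pr=proj(C[k],pts);print(k,pr.round(1).tolist())
    c=int(pr[0,0]);r=int(pr[0,1]);print('heel rows',r-9,I[k][r-9:r+10,c].astype(int))
    r=int(pr[2,1]);print('blk rows',r-9,I[k][r-9:r+10,c-6].astype(int))
    r=int(pr[0,1])+4;c=int(pr[3:5,0].min());print('heel L col',c-6,I[k][r,c-6:c+7].astype(int));c=int(pr[3:5,0].max());print('heel R',c-6,I[k][r,c-6:c+7].astype(int))
    r=int(pr[2,1])-4;c=int(pr[5:7,0].min());print('blk L col',c-6,I[k][r,c-6:c+7].astype(int));c=int(pr[5:7,0].max());print('blk R',c-6,I[k][r,c-6:c+7].astype(int))
E
```

```text
disc [ 0.58070279 -0.11313994  0.0962196 ] 73 0.38733697519834936 -0.009512110546996798 [32, 41]
ball at table+17:  [[217.08711674 224.8784937 ]] [ 0.58044832 -0.11341166  0.1132196 ]
disc [ 0.58070279 -0.11313994  0.0962196 ] 73 0.38733697519834936 -0.009512110546996798 [32, 41]
ball at table+17:  [[217.08711674 224.8784937 ]] [ 0.58044832 -0.11341166  0.1132196 ]
v1 [[322.1, 144.7], [322.1, 147.1], [322.3, 259.2], [345.2, 144.7], [299.0, 144.7], [352.7, 259.2], [291.8, 259.2], [372.9, 234.6], [271.1, 234.6], [322.1, 154.0]]
heel rows 135 [ 64  65  65  65  65  65  68  81 107 145 188 220 234 238 238 238 239 240
 241]
blk rows 250 [ 81  81  82  84  89  97 106 114 119 120 120 119 119 120 120 121 122 122
 122]
heel L col 292 [156 170 179 183 183 183 185 194 210 224 232 235 237]
heel R 339 [238 238 238 237 235 225 198 150 101  72  64  63  63]
blk L col 285 [69 70 70 70 70 70 71 73 78 84 89 93 96]
blk R 346 [91 90 89 86 80 73 66 63 61 61 61 60 59]
v2 [[321.8, 144.8], [321.9, 147.2], [322.0, 259.4], [345.0, 144.8], [298.7, 144.8], [352.4, 259.4], [291.5, 259.4], [372.7, 234.7], [270.9, 234.7], [321.8, 154.1]]
heel rows 135 [229 229 230 229 229 230 229 222 205 192 203 224 236 240 240 240 241 242
 242]
blk rows 250 [ 82  81  81  84  89  97 107 115 119 121 121 121 120 120 120 121 122 123
 123]
heel L col 292 [228 228 229 229 229 227 223 220 222 228 234 237 239]
heel R 338 [240 240 240 240 239 237 233 229 228 229 231 231 231]
blk L col 285 [62 63 64 64 64 64 65 68 73 80 86 90 94]
blk R 346 [93 92 90 87 81 74 68 64 63 63 62 62 61]fit.py:25: DeprecationWarning: Arrays of 2-dimensional vectors are deprecated. Use arrays of 3-dimensional vectors instead. (deprecated in NumPy 2.0)
  out.append(np.cross(d,q-m[1]))
```

Call:
{"method": "apply_moves", "body": {
  "moves": [
    [0.03, -0.01, 0, 0, 0, 0, 0],
    [0.07, -0.02, 0.02, 0, 0, 0, 0],
    [0.095, -0.03, 0.06, 0, 0, 0, 0],
    [0.095, -0.03, 0.11, 0, 0, 0, 0],
    [0.095, -0.03, 0.15, 0, 0, 0, 0],
    [0.095, -0.03, 0.18, 0, 0, 0, 0],
    [0.095, -0.03, 0.18, 0, 0, 0, 0],
    [0.095, -0.03, 0.18, 0, 0, 0, 0],
    [0.095, -0.03, 0.18, 0, 0, 0, 0],
    [0.095, -0.03, 0.18, 0, 0, 0, 0]
  ]
}}

```text
time_s: 9.35
tool_pos: [0.5817, -0.1158, 0.176]
tool_rot: [180.0, 0.0, 164.2]
force: [-0.4, 0.2, -3.2]
grip_width: 0.0274
grasp_force: 45.0
```

```bash
python3 - <<'E'
from h import *
f=[];q=[]
for i in range(5): snap('wrist','d1.png');o=env.get_obs();f.append(o['force']);q.append(o['tool_pos'])
p=np.mean(q,0);print(np.mean(f,0).round(2),p.round(4),np.std(q,0),o['tool_rot'],o['wrist_torque'].round(3))
d=np.array([.5815,-.1134])-p[:2];a=np.radians(o['tool_rot'][2])
print(d,d@[np.cos(a),np.sin(a)],d@[np.sin(a),-np.cos(a)])
E
```

```text
[ 0.06  0.1  -4.08] [ 0.5815 -0.1157  0.1758] [6.78263295e-05 2.60426612e-05 7.50106587e-05] [1.79989717e+02 1.84560177e-02 1.64200297e+02] [-0.054 -0.059 -0.002]
[-2.84045574e-05  2.25724006e-03] 0.0006419220264154062 0.002164226327931069
```

Call:
{"method": "apply_moves", "body": {
  "moves": [
    [0.003, 0.011, 0, 0, 0, 0, 0],
    [0.003, 0.011, 0.02, 0, 0, 0, 0],
    [0.003, 0.011, 0.025, 0, 0, 0, 0],
    [0.003, 0.011, 0.025, 0, 0, 0, 0],
    [0.003, 0.011, 0.025, 0, 0, 0, 0]
  ]
}}

```text
time_s: 10.1
tool_pos: [0.5813, -0.1134, 0.1704]
tool_rot: [-180.0, -0.0, 164.2]
force: [-0.9, 0.3, -2.8]
grip_width: 0.0275
grasp_force: 45.0
```

```bash
python3 -W ignore - <<'E'
from fit import *
f=[];q=[]
for i in range(4): im=snap('wrist','d2.png');o=env.get_obs();f.append(o['force']);q.append(o['tool_pos'])
p=np.mean(q,0);print(np.mean(f,0).round(2),p.round(4),np.std(q,0),o['wrist_torque'].round(3))
Cd=viewer.get_calibration('wrist');g0=cv2.GaussianBlur(im[:,:,0],(3,3),0).astype(float)
a=proj(Cd,disc(*p0,.060,t)); b=proj(Cd,disc(*p0,.061,t));ob=[]
for i in range(len(t)):
    n=(b[i]-a[i])/np.linalg.norm(b[i]-a[i]); s=np.arange(-5,5.1,.25);w=a[i]+s[:,None]*n
    if w[:,1].max()>190: continue
    v=map_coordinates(g0,[w[:,1],w[:,0]],order=1);g=-np.gradient(v);j=g.argmax()
    if g[j]>4 and v[:6].min()>150 and v[-3:].max()<v[:6].mean()-25: ob.append((t[i],w[j]))
def res(x,z):
    out=[]
    for tt,w in ob:
        m=proj(Cd,disc(x[0],x[1],z,.060,np.array([tt-.005,tt,tt+.005])));d=m[2]-m[0];d/=np.linalg.norm(d);e=w-m[1];out.append(d[0]*e[1]-d[1]*e[0])
    return np.array(out)
for z in(.092,.094,.096,.098):
    s=least_squares(res,p0[:2],args=(z,),loss='soft_l1');print(z,s.x.round(4),s.cost.round(2),len(ob))
B=p-[0,0,.0415];Rz=R.from_euler('z',o['tool_rot'][2]-180,degrees=True)
pr=proj(Cd,B+Rz.apply(np.array([[-58,0,0],[-58,15,0],[-58,-15,0]])/1000));print(pr.round(1))
cv2.imwrite('pics/d2c.png',cv2.resize(im[80:280,200:440],None,fx=3,fy=3,interpolation=2)[:,:,::-1])
E
```

```text
disc [ 0.58070279 -0.11313994  0.0962196 ] 73 0.38733697519834936 -0.009512110546996798 [32, 41]
ball at table+17:  [[217.08711674 224.8784937 ]] [ 0.58044832 -0.11341166  0.1132196 ]
[ 0.12  0.27 -3.98] [ 0.5814 -0.1134  0.1706] [1.55924120e-05 1.70620255e-05 3.45255521e-05] [-0.005 -0.022  0.016]
0.092 [ 0.5808 -0.1131] 11.6 23
0.094 [ 0.5808 -0.1131] 9.65 23
0.096 [ 0.5807 -0.113 ] 8.33 23
0.098 [ 0.5807 -0.113 ] 7.78 23
[[321.7 144.8]
 [344.8 144.9]
 [298.6 144.8]]
```

View pics/d2c.png

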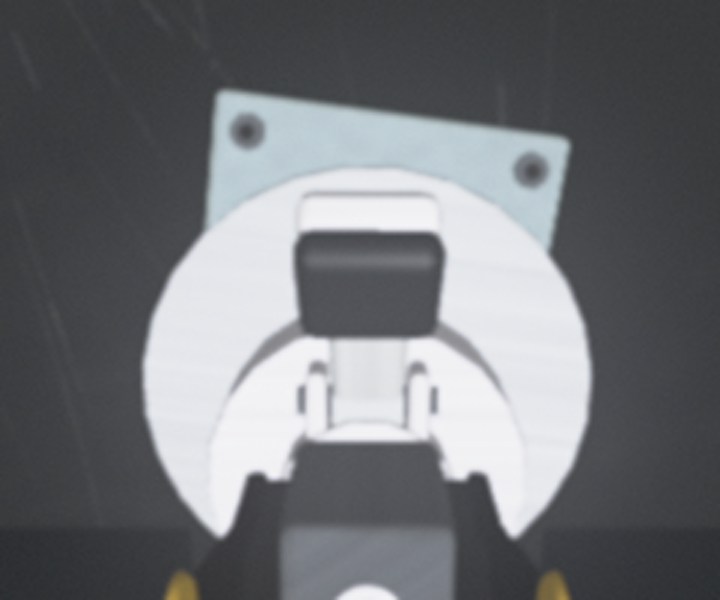

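The head and the table are concentric in the picture: rims at columns 143–591 and 209–525, both centred at 367. I lower in small steps, watching the force.

Call:
{"method": "apply_moves", "body": {
  "moves": [
    [0, 0, 0.01, 0, 0, 0, 0],
    [0, 0, 0.02, 0, 0, 0, 0],
    [0, 0, 0.03, 0, 0, 0, 0],
    [0, 0, 0.035, 0, 0, 0, 0],
    [0, 0, 0.035, 0, 0, 0, 0]
  ]
}}

```text
time_s: 10.8
tool_pos: [0.5812, -0.1133, 0.1632]
tool_rot: [-180.0, -0.0, 164.2]
force: [-0.6, 1.4, -4.5]
grip_width: 0.0278
grasp_force: 45.0
```

Call:
{"method": "apply_moves", "body": {
  "moves": [
    [0, 0, 0.005, 0, 0, 0, 0],
    [0, 0, 0.01, 0, 0, 0, 0],
    [0, 0, 0.015, 0, 0, 0, 0],
    [0, 0, 0.015, 0, 0, 0, 0]
  ]
}}

```text
time_s: 11.2
tool_pos: [0.5813, -0.1133, 0.1604]
tool_rot: [180.0, -0.0, 164.2]
force: [-0.5, 1.0, -3.4]
grip_width: 0.0276
grasp_force: 45.0
```

Call:
{"method": "apply_moves", "body": {
  "moves": [
    [0, 0, 0.005, 0, 0, 0, 0],
    [0, 0, 0.01, 0, 0, 0, 0],
    [0, 0, 0.015, 0, 0, 0, 0],
    [0, 0, 0.015, 0, 0, 0, 0]
  ]
}}

```text
time_s: 11.6
tool_pos: [0.5813, -0.1133, 0.1574]
tool_rot: [-180.0, -0.0, 164.2]
force: [-0.7, 0.3, -3.2]
grip_width: 0.0277
grasp_force: 45.0
```

Call:
{"method": "apply_moves", "body": {
  "moves": [
    [0, 0, 0.005, 0, 0, 0, 0],
    [0, 0, 0.01, 0, 0, 0, 0],
    [0, 0, 0.015, 0, 0, 0, 0],
    [0, 0, 0.015, 0, 0, 0, 0]
  ]
}}

```text
time_s: 12.0
tool_pos: [0.5813, -0.1133, 0.1544]
tool_rot: [180.0, -0.0, 164.2]
force: [1.1, 0.3, -3.6]
grip_width: 0.0277
grasp_force: 45.0
```

Call:
{"method": "apply_moves", "body": {
  "moves": [
    [0, 0, 0.005, 0, 0, 0, 0],
    [0, 0, 0.01, 0, 0, 0, 0],
    [0, 0, 0.01, 0, 0, 0, 0],
    [0, 0, 0.01, 0, 0, 0, 0]
  ]
}}

```text
time_s: 12.4
tool_pos: [0.5814, -0.1133, 0.1525]
tool_rot: [180.0, -0.0, 164.2]
force: [-0.2, -0.2, -4.3]
grip_width: 0.0275
grasp_force: 45.0
```

Call:
{"method": "apply_moves", "body": {
  "moves": [
    [0, 0, 0.005, 0, 0, 0, 0],
    [0, 0, 0.01, 0, 0, 0, 0],
    [0, 0, 0.01, 0, 0, 0, 0],
    [0, 0, 0.01, 0, 0, 0, 0]
  ]
}}

```text
time_s: 12.8
tool_pos: [0.5813, -0.1133, 0.1505]
tool_rot: [180.0, -0.0, 164.2]
force: [-0.0, -0.3, -4.1]
grip_width: 0.0275
grasp_force: 45.0
```

Call:
{"method": "apply_moves", "body": {
  "moves": [
    [0, 0, 0.003, 0, 0, 0, 0],
    [0, 0, 0.006, 0, 0, 0, 0],
    [0, 0, 0.006, 0, 0, 0, 0]
  ]
}}

```text
time_s: 13.1
tool_pos: [0.5813, -0.1134, 0.1493]
tool_rot: [180.0, -0.0, 164.2]
force: [-0.0, 0.2, -3.4]
grip_width: 0.0277
grasp_force: 45.0
```

Call:
{"method": "apply_moves", "body": {
  "moves": [
    [0, 0, 0.003, 0, 0, 0, 0],
    [0, 0, 0.006, 0, 0, 0, 0],
    [0, 0, 0.006, 0, 0, 0, 0]
  ]
}}

```text
time_s: 13.4
tool_pos: [0.5816, -0.1134, 0.1484]
tool_rot: [180.0, 0.0, 164.2]
force: [0.0, 0.7, -3.5]
grip_width: 0.0275
grasp_force: 45.0
```

Call:
{"method": "apply_moves", "body": {
  "moves": [
    [0, 0, 0.003, 0, 0, 0, 0],
    [0, 0, 0.006, 0, 0, 0, 0],
    [0, 0, 0.006, 0, 0, 0, 0]
  ]
}}

```text
time_s: 13.7
tool_pos: [0.5817, -0.1135, 0.1477]
tool_rot: [180.0, 0.1, 164.2]
force: [-1.3, 0.8, 2.3]
grip_width: 0.0277
grasp_force: 45.0
```

Call:
{"method": "apply_moves", "body": {
  "moves": [
    [0, 0, 0.003, 0, 0, 0, 0],
    [0, 0, 0.006, 0, 0, 0, 0],
    [0, 0, 0.006, 0, 0, 0, 0]
  ]
}}

```text
time_s: 14.0
tool_pos: [0.5821, -0.1135, 0.1466]
tool_rot: [180.0, 0.1, 164.2]
force: [-0.8, -0.4, 3.6]
grip_width: 0.0274
grasp_force: 45.0
```

Call:
{"method": "apply_moves", "body": {
  "moves": [
    [0, 0, 0.003, 0, 0, 0, 0],
    [0, 0, 0.003, 0, 0, 0, 0]
  ]
}}

```text
time_s: 14.2
tool_pos: [0.5822, -0.1135, 0.1458]
tool_rot: [180.0, 0.1, 164.2]
force: [0.8, -0.5, 3.2]
grip_width: 0.0279
grasp_force: 45.0
```

Call:
{"method": "apply_moves", "body": {
  "moves": [
    [0, 0, 0.003, 0, 0, 0, 0],
    [0, 0, 0.003, 0, 0, 0, 0]
  ]
}}

```text
time_s: 14.4
tool_pos: [0.582, -0.1134, 0.1446]
tool_rot: [180.0, 0.1, 164.2]
force: [2.5, -1.3, 1.9]
grip_width: 0.0279
grasp_force: 45.0
```

Call:
{"method": "apply_moves", "body": {
  "moves": [
    [0, 0, 0.003, 0, 0, 0, 0],
    [0, 0, 0.003, 0, 0, 0, 0]
  ]
}}

```text
time_s: 14.6
tool_pos: [0.5814, -0.1133, 0.1436]
tool_rot: [-180.0, 0.0, 164.2]
force: [1.6, -0.2, -0.1]
grip_width: 0.0276
grasp_force: 45.0
```

Call:
{"method": "apply_moves", "body": {
  "moves": [
    [0, 0, 0.003, 0, 0, 0, 0],
    [0, 0, 0.003, 0, 0, 0, 0]
  ]
}}

```text
time_s: 14.8
tool_pos: [0.581, -0.1132, 0.1427]
tool_rot: [-180.0, -0.1, 164.2]
force: [1.8, -1.0, -1.3]
grip_width: 0.0276
grasp_force: 45.0
```

```bash
python3 - <<'E'
from h import *
f=[];q=[]
for i in range(4): im=snap('wrist','e1.png');o=env.get_obs();f.append(o['force']);q.append(o['tool_pos'])
print(np.mean(f,0).round(2),np.mean(q,0).round(4),o['wrist_torque'].round(3),o['tool_rot'])
C=viewer.get_calibration('wrist')
for n in ('d2','e1'):
    g=cv2.imread(f'pics/{n}.png')[:,:,2].astype(int); print(n,'heel rows 135+',g[135:155,321],'blk 245+',g[245:270,316])
im=snap('side','s1.png');cv2.imwrite('pics/s1c.png',cv2.resize(im[120:280,260:440],None,fx=4,fy=4,interpolation=2)[:,:,::-1][:600,:700])
E
```

```text
[ 1.33 -0.58 -2.46] [ 0.5809 -0.1132  0.1426] [-0.068 -0.489  0.067] [-1.79985259e+02 -6.62789236e-02  1.64201315e+02]
d2 heel rows 135+ [185 209 225 230 232 232 232 227 206 180 200 228 238 240 240 240 240 241
 242 241] blk 245+ [ 84  85  83  83  83  83  84  83  85  90  98 108 116 121 122 122 120 121
 121 123 123 124 125 123 123]
e1 heel rows 135+ [187 190 191 189 179 179 204 219 204 178 196 226 238 240 239 239 240 241
 242 241] blk 245+ [ 84  84  84  83  84  84  83  83  84  90 100 108 118 119 123 122 120 120
 120 122 125 125 124 124 124]
```

View pics/s1c.png

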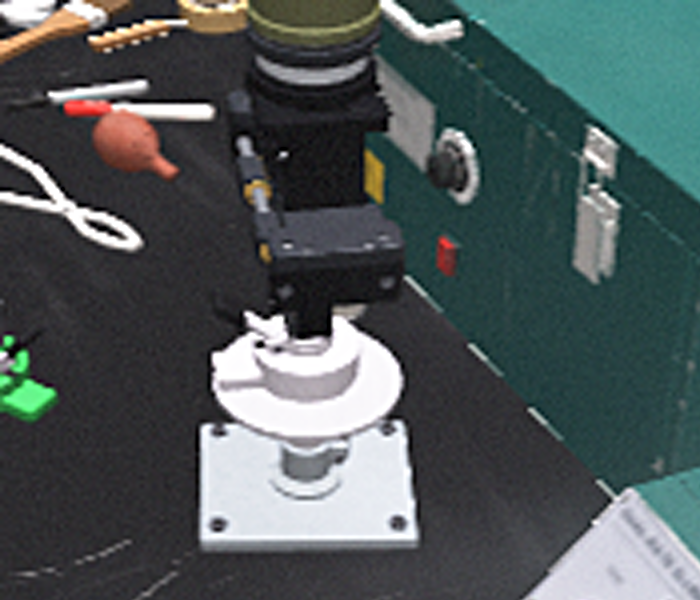

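No slip in the grip: the heel rows are unchanged. The head is just above the table with a slight +x side load, so I relieve that and continue.

Call:
{"method": "apply_moves", "body": {
  "moves": [
    [-0.004, 0.001, 0, 0, 0, 0, 0],
    [-0.004, 0.001, 0, 0, 0, 0, 0],
    [-0.004, 0.001, 0, 0, 0, 0, 0]
  ]
}}

```text
time_s: 15.35
tool_pos: [0.5811, -0.1132, 0.1428]
tool_rot: [-180.0, -0.1, 164.2]
force: [-1.7, 0.8, -2.1]
grip_width: 0.0277
grasp_force: 45.0
```

```bash
python3 - <<'E'
from h import *
f=[];q=[]
for i in range(3): im=snap('wrist');o=env.get_obs();f.append(np.r_[o['force'],o['wrist_torque']]);q.append(o['tool_pos'])
print(np.mean(f,0).round(2),np.mean(q,0).round(4))
E
```

```text
[-2.14  0.35 -2.9   0.01  0.47  0.06] [ 0.5813 -0.1133  0.1428]
```

Call:
{"method": "apply_moves", "body": {
  "moves": [
    [0, 0, 0.003, 0, 0, 0, 0],
    [0, 0, 0.003, 0, 0, 0, 0]
  ]
}}

```text
time_s: 15.7
tool_pos: [0.5821, -0.1134, 0.1428]
tool_rot: [180.0, -0.0, 164.2]
force: [-1.7, -0.4, -2.0]
grip_width: 0.0276
grasp_force: 45.0
```

Call:
{"method": "apply_moves", "body": {
  "moves": [
    [0, 0, 0.003, 0, 0, 0, 0],
    [0, 0, 0.003, 0, 0, 0, 0]
  ]
}}

```text
time_s: 15.9
tool_pos: [0.5826, -0.1134, 0.1424]
tool_rot: [180.0, 0.1, 164.2]
force: [-1.3, -0.1, -2.2]
grip_width: 0.0272
grasp_force: 45.0
```

Call:
{"method": "apply_moves", "body": {
  "moves": [
    [0.002, 0, 0.003, 0, 0, 0, 0],
    [0.002, 0, 0.003, 0, 0, 0, 0],
    [0.002, 0, 0.003, 0, 0, 0, 0]
  ]
}}

```text
time_s: 16.2
tool_pos: [0.5826, -0.1133, 0.1418]
tool_rot: [180.0, 0.1, 164.2]
force: [1.5, -0.2, -2.0]
grip_width: 0.0276
grasp_force: 45.0
```

```bash
python3 - <<'E'
from h import *
f=[];q=[]
for i in range(4): im=snap('wrist');o=env.get_obs();f.append(np.r_[o['force'],o['wrist_torque']]);q.append(o['tool_pos'])
print(np.mean(f,0).round(2),np.array(q).round(4))
E
```

```text
[ 1.75 -0.32 -1.99 -0.16 -0.48  0.02] [[ 0.5825 -0.1134  0.1417]
 [ 0.5826 -0.1133  0.1418]
 [ 0.5825 -0.1134  0.1418]
 [ 0.5825 -0.1134  0.1418]]
```

Call:
{"method": "apply_moves", "body": {
  "moves": [
    [0, 0, 0.004, 0, 0, 0, 0],
    [0, 0, 0.004, 0, 0, 0, 0],
    [0, 0, 0.004, 0, 0, 0, 0]
  ]
}}

```text
time_s: 16.7
tool_pos: [0.5817, -0.1132, 0.1405]
tool_rot: [180.0, -0.0, 164.2]
force: [1.6, -1.2, -3.4]
grip_width: 0.0275
grasp_force: 45.0
```

Call:
{"method": "apply_moves", "body": {
  "moves": [
    [0, 0, 0.004, 0, 0, 0, 0],
    [0, 0, 0.004, 0, 0, 0, 0],
    [0, 0, 0.004, 0, 0, 0, 0]
  ]
}}

```text
time_s: 17.0
tool_pos: [0.5813, -0.1131, 0.1393]
tool_rot: [-180.0, -0.1, 164.2]
force: [1.9, -0.3, -5.9]
grip_width: 0.0274
grasp_force: 45.0
```

Call:
{"method": "apply_moves", "body": {
  "moves": [
    [0, 0, 0.004, 0, 0, 0, 0],
    [0, 0, 0.004, 0, 0, 0, 0],
    [0, 0, 0.004, 0, 0, 0, 0]
  ]
}}

```text
time_s: 17.3
tool_pos: [0.5813, -0.1131, 0.1386]
tool_rot: [-180.0, -0.1, 164.2]
force: [1.0, -0.6, -6.2]
grip_width: 0.0279
grasp_force: 45.0
```

Call:
{"method": "apply_moves", "body": {
  "moves": [
    [0, 0, 0.004, 0, 0, 0, 0],
    [0, 0, 0.004, 0, 0, 0, 0],
    [0, 0, 0.004, 0, 0, 0, 0]
  ]
}}

```text
time_s: 17.6
tool_pos: [0.5814, -0.1132, 0.1381]
tool_rot: [180.0, -0.1, 164.2]
force: [-0.9, 0.4, -4.9]
grip_width: 0.0275
grasp_force: 45.0
```

The force went negative as the plungers passed the equator and pulled the head down, so the table is close. Now the final landing.

Call:
{"method": "apply_moves", "body": {
  "moves": [
    [0, 0, 0.003, 0, 0, 0, 0],
    [0, 0, 0.003, 0, 0, 0, 0],
    [0, 0, 0.003, 0, 0, 0, 0]
  ]
}}

```text
time_s: 17.9
tool_pos: [0.5814, -0.1131, 0.1381]
tool_rot: [180.0, -0.0, 164.2]
force: [-4.1, 0.9, 0.3]
grip_width: 0.0275
grasp_force: 45.0
```

Call:
{"method": "apply_moves", "body": {
  "moves": [
    [0, 0, 0.003, 0, 0, 0, 0],
    [0, 0, 0.003, 0, 0, 0, 0],
    [0, 0, 0.003, 0, 0, 0, 0]
  ]
}}

```text
time_s: 18.2
tool_pos: [0.5814, -0.1132, 0.1381]
tool_rot: [180.0, -0.0, 164.2]
force: [-5.3, 1.2, 4.7]
grip_width: 0.0273
grasp_force: 45.0
```

Call:
{"method": "apply_moves", "body": {
  "moves": [
    [0, 0, 0.002, 0, 0, 0, 0],
    [0, 0, 0.002, 0, 0, 0, 0],
    [0, 0, 0.002, 0, 0, 0, 0]
  ]
}}

```text
time_s: 18.5
tool_pos: [0.5815, -0.1132, 0.1381]
tool_rot: [180.0, -0.0, 164.2]
force: [-6.6, 1.3, 6.0]
grip_width: 0.0275
grasp_force: 45.0
```

Call:
{"method": "apply_moves", "body": {
  "moves": [
    [0.003, 0, 0.003, 0, 0, 0, 0],
    [0.003, 0, 0.003, 0, 0, 0, 0],
    [0.003, 0, 0.003, 0, 0, 0, 0]
  ]
}}

```text
time_s: 18.8
tool_pos: [0.5814, -0.1132, 0.138]
tool_rot: [179.9, 0.0, 164.2]
force: [-5.9, 1.6, 8.8]
grip_width: 0.0278
grasp_force: 45.0
```

```bash
python3 - <<'E'
from h import *
f=[];q=[]
for i in range(4): im=snap('wrist','g1.png');o=env.get_obs();f.append(np.r_[o['force'],o['wrist_torque']]);q.append(o['tool_pos'])
print(np.mean(f,0).round(2),np.mean(q,0).round(4),o['tool_rot'])
E
```

```text
[-6.55  1.46  8.92  0.28  1.43  0.03] [ 0.5814 -0.1132  0.138 ] [1.79948817e+02 3.28755085e-02 1.64199022e+02]
```

The head is hard on the table: z is rigid at 0.138, so the underside is at 0.0965, matching the measured 0.096, with a total push of 13 N. I unload and release.

Call:
{"method": "apply_moves", "body": {
  "moves": [
    [0.004, 0, -0.006, 0, 0, 0, 0],
    [0.004, 0, -0.01, 0, 0, 0, 0],
    [0.004, 0, -0.01, 0, 0, 0, 0]
  ]
}}

```text
time_s: 19.3
tool_pos: [0.5813, -0.1131, 0.1382]
tool_rot: [-180.0, 0.1, 164.2]
force: [1.8, -0.9, -3.5]
grip_width: 0.0276
grasp_force: 45.0
```

Call:
{"method": "apply_moves", "body": {
  "moves": [
    [0, 0, 0, 0, 0, 0, 0.6],
    [0, 0, 0, 0, 0, 0, 0.8],
    [0, 0, 0, 0, 0, 0, 0.8],
    [0, 0, 0, 0, 0, 0, 0.8],
    [0, 0, 0, 0, 0, 0, 0.8],
    [0, 0, 0, 0, 0, 0, 0.8],
    [0, 0, 0, 0, 0, 0, 0.8],
    [0, 0, 0, 0, 0, 0, 0.8]
  ]
}}

```text
time_s: 20.1
tool_pos: [0.5805, -0.1129, 0.1382]
tool_rot: [180.0, -0.0, 164.2]
force: [-0.3, 0.2, -0.2]
grip_width: 0.0693
grasp_force: 0.0
```

Call:
{"method": "apply_moves", "body": {
  "moves": [
    [0, 0, -0.05, 0, 0, 0, 0.8],
    [0, 0, -0.15, 0, 0, 0, 0.8],
    [0, 0, -0.3, 0, 0, 0, 0.8],
    [0, 0, -0.42, 0, 0, 0, 0.8],
    [0, 0, -0.45, 0, 0, 0, 0.8],
    [0, 0, -0.45, 0, 0, 0, 0.8],
    [0, 0, -0.45, 0, 0, 0, 0.8]
  ]
}}

```text
time_s: 20.8
tool_pos: [0.5799, -0.1127, 0.2273]
tool_rot: [-180.0, -0.1, 164.2]
force: [-0.2, -0.3, 0.2]
grip_width: 0.0696
grasp_force: 0.0
```

```bash
python3 - <<'E'
from h import *
o=env.get_obs();im=snap('wrist','r1.png');C=viewer.get_calibration('wrist');p=o['tool_pos'];print(p,o['tool_rot'],o['force'])
for t in ['coupler','lever_pad','grip']: print(t,[(np.round(d['location'],1),round(d['conf'],2)) for d in boxes_of('wrist',t)][:3])
yaw=np.radians(164.2);tx=np.array([np.cos(yaw),np.sin(yaw),0]);A=np.array([.5814,-.1132,.0965])+.0009*tx
Rz=R.from_euler('z',-15.8,degrees=True)
def pad(L): a=.9-L;return [-20-38*np.cos(a)+4*np.sin(a),0,29+38*np.sin(a)+4*np.cos(a)]
P=np.array([[0,0,81.5],[0,0,76.5],pad(.1),pad(.2),[-58,15,0],[-58,-15,0],[15,14,75],[15,-14,75]])/1000
px=proj(C,A+Rz.apply(P));print(px.round(1))
for q in px: cv2.circle(im,tuple(int(round(v)) for v in q),0,(255,0,0),-1)
w=cv2.resize(im[110:260,240:400],None,fx=3,fy=3,interpolation=2)
b=snap('side','s2.png');t=cv2.resize(b[160:240,280:390],None,fx=4,fy=4,interpolation=2)[:300]
out=np.zeros((600,800,3),np.uint8);out[:450,:480]=w[:450,:480];out[300:600,360:800]=t[:300,:440]
cv2.imwrite('pics/r1c.png',out[:,:,::-1])
E
```

```text
[ 0.57992733 -0.11268434  0.22729098] [-1.79997003e+02 -7.46503947e-02  1.64205301e+02] [-0.23305161 -0.33894304  0.17784864]
coupler [(array([436.6,  11.5]), 0.71), (array([321.2, 190. ]), 0.69)]
lever_pad [(array([451.5,   5. ]), 0.73)]
grip [(array([323.9, 196.7]), 0.83), (array([434.4,  10.9]), 0.77), (array([111.5, 106.4]), 0.42)]
[[321.6 225.4]
 [321.6 222.9]
 [321.6 160.6]
 [321.6 156.2]
 [337.9 134.2]
 [305.4 134.2]
 [339.9 240.6]
 [303.2 240.5]]
```

View pics/r1c.png

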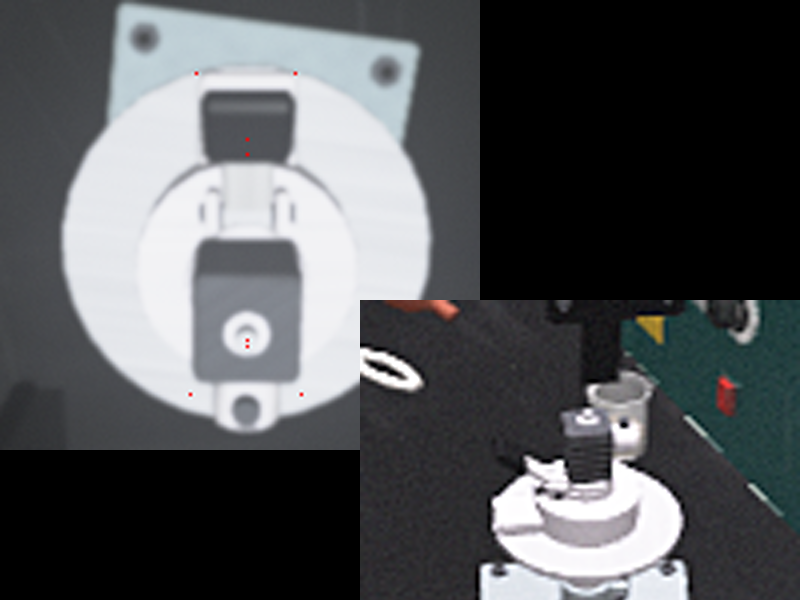

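The head sits flush and upright, the pin stands proud at (322,222), and the lever is still up (pad at (322,152)). I close the fingers and go over the pad.

Call:
{"method": "apply_moves", "body": {
  "grip_force": 20,
  "moves": [
    [0.05, 0, 0, 0, 0, 0, 0],
    [0.12, 0, 0, 0, 0, 0, 0],
    [0.2, 0, 0, 0, 0, 0, 0],
    [0.25, 0, 0, 0, 0, 0, 0],
    [0.265, 0, 0, 0, 0, 0, 0],
    [0.265, 0, 0, 0, 0, 0, 0],
    [0.265, 0, 0, 0, 0, 0, 0],
    [0.265, 0, 0.05, 0, 0, 0, 0],
    [0.265, 0, 0.12, 0, 0, 0, 0],
    [0.265, 0, 0.2, 0, 0, 0, 0],
    [0.265, 0, 0.24, 0, 0, 0, 0],
    [0.265, 0, 0.25, 0, 0, 0, 0],
    [0.265, 0, 0.25, 0, 0, 0, 0]
  ]
}}

```text
time_s: 22.35
tool_pos: [0.5293, -0.0985, 0.1777]
tool_rot: [-180.0, -0.0, 164.2]
force: [-0.5, 0.8, -0.0]
grip_width: 0.0003
grasp_force: 0.0
```

```bash
python3 - <<'E'
from h import *
for i in range(3): im=snap('wrist');o=env.get_obs()
p=o['tool_pos'];print(p,o['grip_width'],o['force'])
yaw=np.radians(164.2);d=p[:2]-np.array([.5814,-.1132]);print(d@[np.cos(yaw),np.sin(yaw)],d@[np.sin(yaw),-np.cos(yaw)])
E
```

```text
[ 0.52996365 -0.09853921  0.17878433] 0.0005575722363718465 [ 0.17835588 -0.57125406 -0.4356477 ]
0.053484824645998005 0.00010177658824772444
```

Call:
{"method": "apply_moves", "body": {
  "moves": [
    [0, 0, 0.02, 0, 0, 0, 0],
    [0, 0, 0.04, 0, 0, 0, 0],
    [0, 0, 0.06, 0, 0, 0, 0],
    [0, 0, 0.08, 0, 0, 0, 0],
    [0, 0, 0.08, 0, 0, 0, 0]
  ]
}}

```text
time_s: 23.0
tool_pos: [0.5291, -0.0983, 0.1617]
tool_rot: [-180.0, -0.1, 164.2]
force: [-0.2, 0.1, -0.1]
grip_width: 0.0008
grasp_force: 0.1
```

Call:
{"method": "apply_moves", "body": {
  "moves": [
    [0, 0, 0.01, 0, 0, 0, 0],
    [0, 0, 0.02, 0, 0, 0, 0],
    [0, 0, 0.03, 0, 0, 0, 0],
    [0, 0, 0.04, 0, 0, 0, 0]
  ]
}}

```text
time_s: 23.4
tool_pos: [0.5295, -0.0984, 0.1542]
tool_rot: [180.0, 0.0, 164.2]
force: [-1.4, 0.2, 3.6]
grip_width: 0.0007
grasp_force: 1.7
```

Call:
{"method": "apply_moves", "body": {
  "moves": [
    [0, 0, 0.01, 0, 0, 0, 0],
    [0, 0, 0.02, 0, 0, 0, 0],
    [0, 0, 0.03, 0, 0, 0, 0],
    [0, 0, 0.04, 0, 0, 0, 0]
  ]
}}

```text
time_s: 23.8
tool_pos: [0.5297, -0.0985, 0.146]
tool_rot: [180.0, 0.0, 164.2]
force: [0.5, -0.6, 1.5]
grip_width: 0.0007
grasp_force: 1.0
```

Lever moving at 2–4 N. About 9 mm left to its stop near z = 0.136.

Call:
{"method": "apply_moves", "body": {
  "moves": [
    [0, 0, 0.01, 0, 0, 0, 0],
    [0, 0, 0.02, 0, 0, 0, 0],
    [0, 0, 0.03, 0, 0, 0, 0],
    [0, 0, 0.03, 0, 0, 0, 0]
  ]
}}

```text
time_s: 24.2
tool_pos: [0.5293, -0.0984, 0.1397]
tool_rot: [-180.0, -0.0, 164.2]
force: [-0.5, 1.2, 0.8]
grip_width: 0.0004
grasp_force: 0.3
```

Call:
{"method": "apply_moves", "body": {
  "moves": [
    [0, 0, 0.005, 0, 0, 0, 0],
    [0, 0, 0.01, 0, 0, 0, 0],
    [0, 0, 0.01, 0, 0, 0, 0]
  ]
}}

```text
time_s: 24.5
tool_pos: [0.5294, -0.0984, 0.1381]
tool_rot: [180.0, -0.0, 164.2]
force: [0.0, -0.0, 1.2]
grip_width: 0.0004
grasp_force: 0.6
```

Call:
{"method": "apply_moves", "body": {
  "moves": [
    [0, 0, 0.004, 0, 0, 0, 0],
    [0, 0, 0.007, 0, 0, 0, 0],
    [0, 0, 0.007, 0, 0, 0, 0]
  ]
}}

```text
time_s: 24.8
tool_pos: [0.5294, -0.0984, 0.1367]
tool_rot: [180.0, -0.0, 164.2]
force: [-0.6, 0.1, 1.7]
grip_width: 0.0003
grasp_force: 0.8
```

Call:
{"method": "apply_moves", "body": {
  "moves": [
    [0, 0, 0.003, 0, 0, 0, 0],
    [0, 0, 0.005, 0, 0, 0, 0],
    [0, 0, 0.005, 0, 0, 0, 0]
  ]
}}

```text
time_s: 25.1
tool_pos: [0.5295, -0.0985, 0.136]
tool_rot: [180.0, 0.0, 164.2]
force: [-1.0, -0.2, 4.1]
grip_width: 0.0003
grasp_force: 2.0
```

Call:
{"method": "apply_moves", "body": {
  "moves": [
    [0, 0, 0.003, 0, 0, 0, 0],
    [0, 0, 0.005, 0, 0, 0, 0],
    [0, 0, 0.005, 0, 0, 0, 0]
  ]
}}

```text
time_s: 25.4
tool_pos: [0.5298, -0.0985, 0.1357]
tool_rot: [180.0, 0.0, 164.2]
force: [-1.9, 0.8, 8.0]
grip_width: 0.0003
grasp_force: 3.9
```

Call:
{"method": "apply_moves", "body": {
  "moves": [
    [0, 0, 0.003, 0, 0, 0, 0],
    [0, 0, 0.004, 0, 0, 0, 0],
    [0, 0, 0.004, 0, 0, 0, 0]
  ]
}}

```text
time_s: 25.7
tool_pos: [0.5299, -0.0985, 0.1355]
tool_rot: [180.0, 0.0, 164.2]
force: [-3.0, -0.2, 11.4]
grip_width: 0.0003
grasp_force: 5.5
```

Hard stop at z = 0.1356, where the fully-down pad should be (0.136). I retreat and check.

Call:
{"method": "apply_moves", "body": {
  "moves": [
    [0, 0, -0.02, 0, 0, 0, 0],
    [0, 0, -0.1, 0, 0, 0, 0],
    [0, 0, -0.25, 0, 0, 0, 0],
    [0, 0, -0.4, 0, 0, 0, 0],
    [-0.1, 0, -0.5, 0, 0, 0, 0],
    [-0.2, 0, -0.5, 0, 0, 0, 0],
    [-0.26, 0, -0.5, 0, 0, 0, 0],
    [-0.26, 0, -0.5, 0, 0, 0, 0],
    [-0.26, 0, -0.5, 0, 0, 0, 0]
  ]
}}

```text
time_s: 26.6
tool_pos: [0.5785, -0.1126, 0.2327]
tool_rot: [-179.9, -0.2, 164.2]
force: [0.3, 0.2, 0.5]
grip_width: 0.0009
grasp_force: 0.0
```

```bash
python3 - <<'E'
from h import *
im=snap('wrist','z1.png');o=env.get_obs();print(o['tool_pos'],o['force'])
w=cv2.resize(im[110:260,240:400],None,fx=3,fy=3,interpolation=2)
b=snap('side','z2.png');t=cv2.resize(b[160:240,280:390],None,fx=4,fy=4,interpolation=2)[:300]
out=np.zeros((600,800,3),np.uint8);out[:450,:480]=w;out[300:600,360:800]=t[:300,:440]
cv2.imwrite('pics/z1c.png',out[:,:,::-1])
E
```

```text
[ 0.57845706 -0.11251109  0.23288738] [-0.77979301 -0.48628394 -0.11301732]
```

View pics/z1c.png

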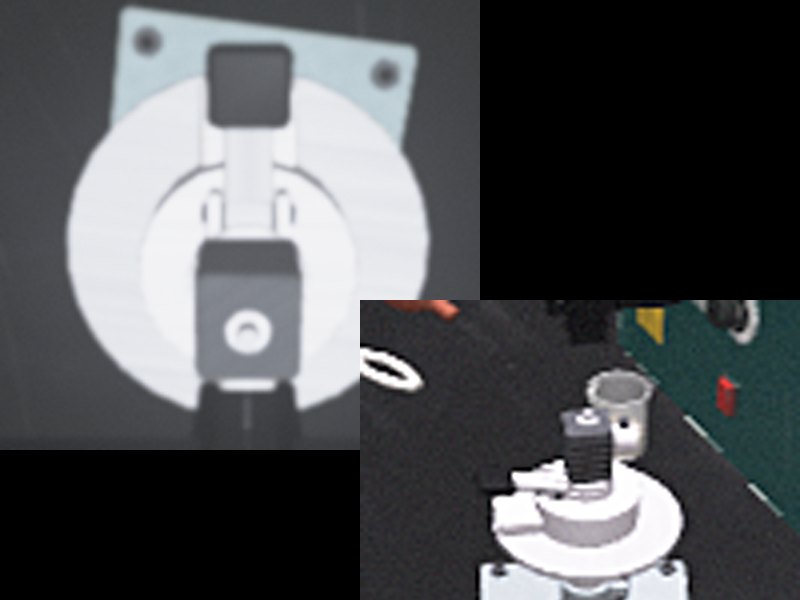

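The lever is flat and swung out (pad at wrist (323,138)), the head is flush, the pin is proud, and the robot is touching nothing. Handing in.

```bash
python3 -c "
from cell import env
print(env.sign_off())"
```

```text
the job is handed in; nothing more can be done
None
```

The head is seated flush on the stand with its latch lever pressed down to its stop, and the job is handed in at about 27 s; the highest push I read was about 15 N, head's weight included.

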